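# Roll a freshly labelled vial up the track and press its label against the pad

### The job

Take the upright paddle out of its holder and with its blade gently roll the lying vial up the sloping track, over the low step near the top, until it meets the rubber pad. Press it against the pad with about 6 N for one second to set the label, never with more than 15 N, and without touching the vial with the gripper or letting it run away. Then leave the vial lying between the step and the pad, stand the paddle back in its holder, let go, and leave the other bottles and the label roll alone.

Things in the scene. Friction and masses are not known exactly. Their poses are not given: they have to be found in the camera images.
- track: Fixed sloping aluminium channel on a white 320 x 100 mm base. Origin: centre of the base's underside, on the bench. x level, in the uphill rolling direction; y across; z up. Channel floor: 35 mm above the origin at x = 0, rising 80 mm per metre towards +x, from x = -164 to +159 mm; 72 mm wide between rails 12 mm high and 6 mm thick. A steel ridge and, higher up, a ramp with a step cross it, both 2.2 mm high.
- start_ridge (a point): Point on the channel floor, on the track's centre line, at the lower ridge (track x = -105 mm, 4 mm wide, square). The vial starts resting against this ridge's uphill side. Axes as the track's.
- nest_step (a point): Centre-line floor point under the step (track x = +77 mm) that ends a ramp rising 2.2 mm from x = +51 mm. Beyond it, across the top end, stands the rigid rubber-faced stop pad, 66 mm wide, 34 mm high, upright. Its face is set anew each time, anywhere from track x = +100 to +121 mm: not reported, to be felt. Set free there, the vial rolls back against the step and stays, its axis at x = +83 mm.
- vial_center (a point): Point on the axis of an amber glass vial with paper label and narrower white cap, lying across the track. Body 28 mm diameter, 46 mm long (y = -31 to +15 mm), cap to y = +32 mm; about 70 g. y is its long axis, cap towards +y; x and z turn as it rolls. At the start it lies at track x = -96 mm, 14 mm above the floor.
- paddle_grip (a point): Middle of the paddle's grey upright handle, 78 mm above its underside. Handle 16 mm thick (x), 26 mm wide (y), from 40 to 102 mm above the underside. Below it the white flat blade: 12 mm thick (x), 50 mm wide (y), 40 mm high, centred, both faces alike. About 90 g. x through the thickness, y along the blade's width, z up.
- paddle: The same paddle; origin at the centre of its underside, axes as paddle_grip.
- holder: Fixed grey holder, an open pocket 18 x 56 mm inside (3 mm clear of the blade all round), floor 5 mm above the bench, rim 26 mm above the bench, on a 90 x 100 x 4 mm foot plate. Origin: centre of its underside; axes x (thickness) and y (width) as the paddle standing in it.
- dropper: Bystander: small amber bottle, 32 mm diameter, 75 mm high, standing; origin at its underside.
- flask: Bystander: white plastic bottle, 48 mm diameter, 125 mm high, standing; origin at its underside.
- label_roll: Bystander: paper label roll, 72 mm diameter, 50 mm high, standing on end; origin at its underside.
- jar: Bystander: white jar, 56 mm diameter, 60 mm high; origin at its underside.
- vial: The same vial; origin and axes as vial_center.
Things that resemble listed ones, but are neither listed nor needed, are in the scene too. What is shaped like the vial but pink is not meant.

How it is judged:
By the outcome, as a careful person would: the job done as asked, in the order asked, and still so for the second after the job is handed in, with the robot touching nothing.
It also fails if it takes over 72 s, if anything falls off the work surface, if the arm or the gripper's body presses on something with over 40 N, if the wrist force passes 120 N, or if a joint passes its speed limit or range.

### The arm

A 6-joint arm with a two-finger parallel gripper is mounted at the origin on the work surface. World frame = base frame: x ahead of the robot, y to its left, z up, the work surface at z = 0. Lengths are in m, angles in rad, forces in N, time in s.
With the tool pointing down it reaches from about 0.3 to 0.775 m from the base axis. Payload 14.6 kg.
Tool frame: the origin (TCP) lies on the centre line of the jaws, within the pads' length; the fingertips stand manip.tips_ahead ahead of it and the grasp point (between the pads) lies 6 mm ahead of it (manip.tips_ahead is the distance from the TCP to the fingertips, in m); z points along the fingers, y is the line along which they close (so a half turn about z gives the same grasp; the last joint's range is limited). The gripper opens to 85 mm and grips with 20 to 120 N. Pads are 22 mm wide; open, the fingers measure 114 mm over their backs; the gripper's body (76 mm by 85 mm) begins 54 mm behind the grasp point. The pads swing forward as they close: fully open they stand 13 mm farther back than shut.
Start: joints at [-1.252, 0.3, 1.521, -0, 1.321, -0.067], TCP at [0.207, -0.51, 0.256] pointing down, gripper open.
Joint ranges: [-3.03, 3.03], [-0.79, 2.21], [0.23, 2.52], [-1.04, 4.18], [0, 3.07], [-2.55, 2.55]. Speed limits (rad/s): [2.22, 2.22, 2.57, 3.14, 3.14, 3.14].

### API

Orientations are given as a 3x3 rotation matrix whose columns are the frame's x, y, z axes.
In Python, from workcell import manip gives the robot as it stands.
- The arm moves only by the tool apply_moves, never from a script. Its argument "rows" is a list of rows, each a list of 3 entries, a list of its own where there are three numbers: the finger opening in m, from 0 to 0.0854, then the shift along the world's x, y, z in m, then the turn, a rotation vector about the world's x, y, z in rad. In form: [[grip, [dx, dy, dz], [wx, wy, wz]], ...]. A call has 1 to 8 rows; each row shifts and turns the commanded pose from where the row before left it; what a row does not reach is not made up. A row lasts 1/10 s, in which the tool goes at most 50 mm and 8.59 degrees, less where a joint would pass 70% of its speed; a pose out of reach is approached as far as the arm can. A call is refused whole if a number of a shift passes 0.05 or a number of a turn 0.15, either way. A call with a gripper value outside its range is refused whole. The fingers move at their own pace and stop on an object; "force" is the grip in N (left out, the last holds). Time passes only in rows, so rows that do not move let the fingers close. It gives the time, the measured TCP pose, the force, the opening and the grip force at its end, in the units of the state.
- manip.sense(): the state, without advancing time (a new reading comes with each control period).
- manip.get_image(name): name is "scene" or "side" or "wrist"; returns a dict with "img" (420x560x3 uint8, blue, green, red), "K" (3x3 intrinsics, pixels), "k1" (the pictures are not rectified: a ray, as slopes to the right and down, at radius r is drawn at 1 + k1 r^2 times it, then the intrinsics apply), "view" (4x4, takes a point from world to camera coordinates). Camera axes: x right, y up, looking along -z (the intrinsics and any distortion apply to the point x, -y, -z); pixel columns grow to the right and rows downward; lengths in m; the calibration is good to about 2 mm. A picture is of the moment at which its call begins. There is no depth.
- manip.job_done(): hands the job in; it is judged then, once.
The state is a dict: "clock": time; "joint_pos": joint angles; "joint_velocities": joint speeds; "joint_torque": joint torques, N m; "position": TCP position; "eef_rot": TCP orientation; "wrist_force": force on the tool from outside, world axes, zero at the start; "moment": the same for the moment, N m; "opening": finger opening in m; "finger_force": force on a finger pad.
Only numpy, scipy, OpenCV 4.12 (cv2) and the standard library are available. Lean on these libraries where they do the work, as an engineer would, in place of code of your own. Each camera call takes 0.05 s, during which the arm holds its last target. There are 200 camera calls.

## Working session

There is one attempt and no reset: what is moved stays moved. The work goes in short steps, Python scripts to look and compute and a tool call to move; the robot and the scene stay as the last step left them, time stands still between calls to the robot, and variables do not carry over. Pictures are saved under pics/ and viewed, at most 10 in all, crops included, and the job is handed in when it is done.

Besides the shell and the picture viewer there is one more tool, called after "Emit:" as name(argument=value, ...), one argument or row to a line, values as JSON. apply_moves: Moves the arm, as the interface text tells. Its arguments: {"type":"object","properties":{"rows":{"type":"array","items":{"type":"array"}},"force":{"type":"number"}},"required":["rows"]}

```bash
mkdir -p pics; ls
cat > h.py <<'E'
import numpy as np, cv2
from workcell import manip
def proj(c,P):
    P=np.atleast_2d(P); V=np.array(c['view']); q=P@V[:3,:3].T+V[:3,3]
    s=np.c_[q[:,0]/-q[:,2], -q[:,1]/-q[:,2]]; r2=(s**2).sum(1,keepdims=True)
    s=s*(1+c['k1']*r2); K=np.array(c['K']); return s@K[:2,:2].T+K[:2,2]
def ray(c,uv):
    K=np.array(c['K']); d=np.linalg.solve(K[:2,:2],np.array(uv,float)-K[:2,2]); s=d.copy()
    for _ in range(20): s=d/(1+c['k1']*(s@s))
    V=np.array(c['view']); R=V[:3,:3]; return -R.T@V[:3,3], R.T@np.array([s[0],-s[1],-1])
def onz(c,uv,z):
    o,d=ray(c,uv); return o+d*(z-o[2])/d[2]
E
python3 - <<'E'
from h import *
import pickle
C={n:manip.get_image(n) for n in('scene','side','wrist')}
pickle.dump(C,open('c0.pkl','wb'))
for n in('scene','side'): cv2.imwrite(f'pics/{n}0.png',C[n]['img'])
s=manip.sense();print(s,manip.tips_ahead)
for n in C: print(n,ray(C[n],(280,210)),C[n]['k1'])
E
```

```text
pics
{'clock': 0.15, 'joint_pos': array([-1.25162683e+00,  3.00377953e-01,  1.52144120e+00,  1.39804219e-06,
        1.32069333e+00, -6.65834148e-02]), 'joint_velocities': array([ 5.43089786e-04, -6.86515980e-04, -2.67851618e-03,  8.59780052e-05,
       -7.52024950e-05,  2.23340216e-04]), 'joint_torque': array([-9.96740346e-04, -5.43671823e+01, -3.61890793e+01, -1.57969776e-04,
        3.11877586e-03,  2.18693117e-06]), 'position': array([ 0.20689872, -0.50943414,  0.25583157]), 'eef_rot': array([[ 9.26515545e-01,  3.76256378e-01, -2.87336844e-04],
       [ 3.76256483e-01, -9.26515135e-01,  8.73801629e-04],
       [ 6.25515011e-05, -9.17703143e-04, -9.99999577e-01]]), 'wrist_force': array([ 0.11389748,  0.34459099, -0.60346065]), 'moment': array([ 0.01225853,  0.00070871, -0.05246621]), 'finger_force': 0.0, 'opening': 0.08562014494191782} 0.025
scene (array([ 1.21553408, -0.54620997,  0.59004209]), array([-0.6449078 ,  0.56127251, -0.51893503])) 0.02094364036355644
side (array([-0.09261741,  0.75065703,  0.70842512]), array([ 0.59434605, -0.61124503, -0.52267144])) -0.017691967676068926
wrist (array([ 0.27966917, -0.478755  ,  0.37235619]), array([-0.28440406, -0.11236661, -0.95209793])) 0.01910650650001443
```

View pics/scene0.png

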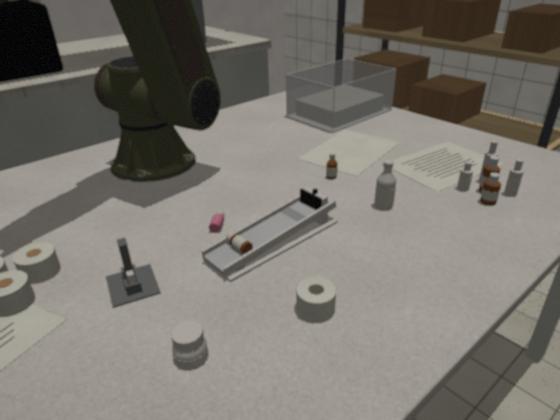

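View pics/side0.png

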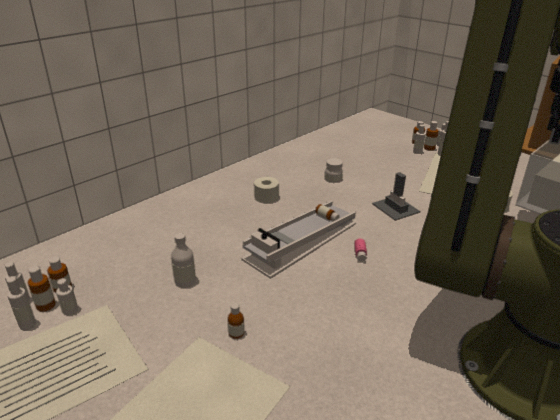

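The vial to use is the amber one in the channel at scene (240,243) / side (326,212). The pink one at scene (217,221) / side (361,249) isn't meant. The paddle is in its holder at scene (128,270) / side (399,195), and the stop pad is at scene (312,200). I'll enlarge these to confirm them and pick corners.

Run:
```python
from h import *
import pickle
C=pickle.load(open('c0.pkl','rb'))
def crop(n,x,y,w,h,s):
    g=C[n]['img'][y:y+h,x:x+w]; g=cv2.convertScaleAbs(g,alpha=1.5)
    return cv2.resize(g,(int(w*s),int(h*s)),interpolation=cv2.INTER_CUBIC)
a=crop('scene',195,185,150,90,3.2); b=crop('scene',100,230,64,80,3.6)
c=crop('side',235,195,130,78,3.2);d=crop('side',368,165,60,60,4.5)
out=np.zeros((600,800,3),np.uint8)
out[:288,:480]=a; out[:288,500:500+b.shape[1]]=b[:288]; out[300:300+c.shape[0],:416]=c; out[300:570,500:770]=d
cv2.imwrite('pics/crop1.png',out)
```

```text
(no output)
```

View pics/crop1.png

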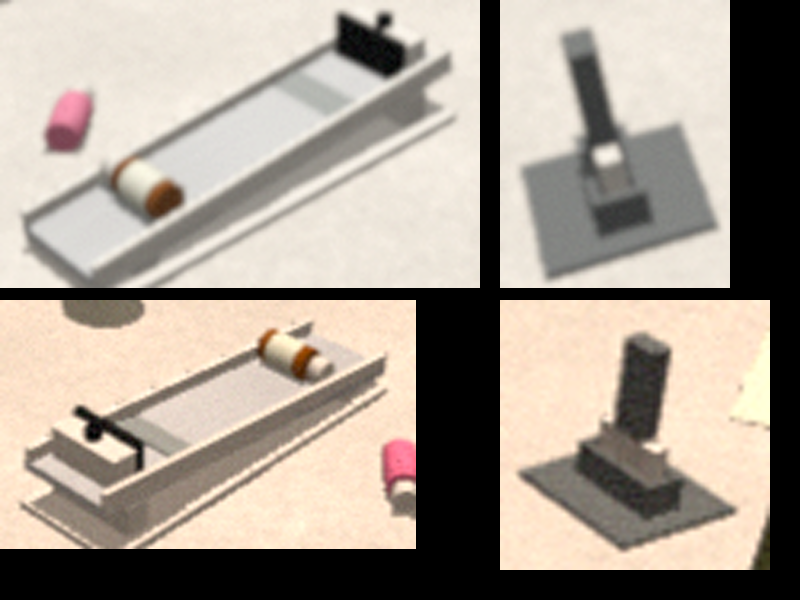

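The crop confirms it: the amber vial with the paper label lies in the channel at crop (148,187). The pink one at crop (68,120) is outside the channel. Next I'll fit the poses of the track and holder from corners.

Run:
```python
from h import *
import pickle
from scipy.optimize import least_squares
C=pickle.load(open('c0.pkl','rb'))
A=lambda x,y:(195+(x+.5)/3.2-.5,185+(y+.5)/3.2-.5)
B=lambda x,y:(100+(x-499.5)/3.6-.5,230+(y+.5)/3.6-.5)
S=lambda x,y:(235+(x+.5)/3.2-.5,195+(y-299.5)/3.2-.5)
D=lambda x,y:(368+(x-499.5)/4.5-.5,165+(y-299.5)/4.5-.5)
def fit(L,x0):
    def T(p,P):
        c,s=np.cos(p[2]),np.sin(p[2]); P=np.array(P)/1e3; return [p[0]+c*P[0]-s*P[1],p[1]+s*P[0]+c*P[1],P[2]]
    f=lambda p:np.concatenate([proj(C[n],T(p,P))[0]-uv for n,uv,P in L])
    r=least_squares(f,x0,loss='soft_l1'); print(r.x.round(4),np.degrees(r.x[2]),r.cost); print(f(r.x).reshape(-1,2).round(1).tolist()); return r.x
for n,uv in(('scene',A(24,215)),('scene',A(450,57)),('side',S(385,357)),('side',S(27,455))): print(onz(C[n],uv,.04).round(3))
tr=[('scene',A(24,215),(-164,42,33.9)),('scene',A(97,268),(-164,-42,33.9)),('scene',A(450,57),(159,-42,59.7)),('scene',A(456,117),(160,-50,6)),
('side',S(103,495),(159,42,59.7)),('side',S(27,455),(159,-42,59.7)),('side',S(385,357),(-164,42,33.9)),('side',S(312,323),(-164,-42,33.9)),('side',S(22,505),(160,-50,6)),('side',S(386,390),(-160,50,6))]
a=onz(C['scene'],A(24,215),.04);b=onz(C['scene'],A(450,57),.05);m=(a+b)/2
t=fit(tr,[m[0],m[1],np.arctan2(*(b-a)[1::-1])])
h=[onz(C['side'],D(*q),.004) for q in((518,473),(625,548),(735,510))]; print(np.round(h,3))
hs=[onz(C['scene'],B(*q),.004) for q in((521,168),(681,124),(719,228),(546,277))]; print(np.round(hs,3),np.mean(hs,0))
# y axis along side corner0->1
y=h[1]-h[0]; yaw=np.arctan2(-y[0],y[1]); c0=np.mean(hs,0)
loc=[]
for n,q in [('side',D(518,473)),('side',D(625,548)),('side',D(735,510))]+[('scene',B(*q)) for q in((521,168),(681,124),(719,228),(546,277))]:
    P=onz(C[n],q,.004)-c0; X=P[0]*np.cos(yaw)+P[1]*np.sin(yaw);Y=-P[0]*np.sin(yaw)+P[1]*np.cos(yaw)
    loc.append((n,q,(45*np.sign(X),50*np.sign(Y),4)))
print(loc)
hh=fit(loc,[c0[0],c0[1],yaw])
# handle top centre
fit([('scene',B(578,40),(0,0,107)),('side',D(647,342),(0,0,107))],[*hh[:2],hh[2]])
```

```text
[ 0.545 -0.177  0.04 ]
[0.598 0.168 0.04 ]
[ 0.521 -0.161  0.04 ]
[0.624 0.138 0.04 ]
[ 0.5704 -0.0075  1.5744] 90.209222989203 10.530996095993885
[[-1.7, -1.9], [-0.7, -0.2], [-0.2, -2.7], [-0.2, -1.0], [0.5, 0.7], [-1.2, -2.3], [-0.3, -0.7], [-2.2, -1.4], [-1.5, -0.6], [0.0, -0.4]]
[[ 0.551 -0.285  0.004]
 [ 0.455 -0.258  0.004]
 [ 0.431 -0.343  0.004]]
[[ 0.435 -0.342  0.004]
 [ 0.461 -0.257  0.004]
 [ 0.558 -0.286  0.004]
 [ 0.529 -0.37   0.004]] [ 0.49574779 -0.31362771  0.004     ]
[('side', (371.6111111111111, 203.05555555555554), (np.float64(45.0), np.float64(-50.0), 4)), ('side', (395.3888888888889, 219.72222222222223), (np.float64(45.0), np.float64(50.0), 4)), ('side', (419.8333333333333, 211.27777777777777), (np.float64(-45.0), np.float64(50.0), 4)), ('scene', (105.47222222222223, 276.30555555555554), (np.float64(-45.0), np.float64(50.0), 4)), ('scene', (149.91666666666666, 264.0833333333333), (np.float64(45.0), np.float64(50.0), 4)), ('scene', (160.47222222222223, 292.97222222222223), (np.float64(45.0), np.float64(-50.0), 4)), ('scene', (112.41666666666667, 306.5833333333333), (np.float64(-45.0), np.float64(-50.0), 4))]
[ 0.4935 -0.3133  1.2878] 73.78510385469262 2.7423477360983384
[[-0.9, -0.2], [-1.4, -0.3], [-0.7, -0.2], [-0.7, -0.4], [-0.4, -0.8], [-0.1, -1.3], [-0.5, 0.0]]
[ 0.4918 -0.3128  1.2878] 73.78510385469262 0.2032862193888958
[[-0.2, 0.1], [-0.3, 0.5]]
```

Emit:
apply_moves(
  rows=[
    [0.085, [0.035, 0.024, -0.004], [0, 0, -0.0835]],
    [0.085, [0.035, 0.024, -0.004], [0, 0, -0.0835]],
    [0.085, [0.035, 0.024, -0.004], [0, 0, -0.0835]],
    [0.085, [0.035, 0.024, -0.004], [0, 0, -0.0835]],
    [0.085, [0.035, 0.024, -0.004], [0, 0, -0.0835]],
    [0.085, [0.035, 0.024, -0.004], [0, 0, -0.0835]],
    [0.085, [0.035, 0.024, -0.004], [0, 0, -0.0835]],
    [0.085, [0.035, 0.024, -0.004], [0, 0, -0.0835]],
  ],
)

```text
clock: 0.95
position: [0.4882, -0.3163, 0.224]
eef_rot: [[0.959, -0.282, -0.0], [-0.282, -0.959, 0.0], [-0.0, -0.0, -1.0]]
wrist_force: [-0.1, -1.3, -0.0]
opening: 0.0848
finger_force: 0.0
```

Run:
```python
from h import *
import pickle
c=manip.get_image('wrist'); pickle.dump(c,open('c1.pkl','wb'))
g=cv2.convertScaleAbs(c['img'],alpha=1.3); cv2.imwrite('pics/w1.png',cv2.resize(g,(800,600),interpolation=cv2.INTER_CUBIC))
s=manip.sense(); print(s['position'],s['eef_rot'],s['joint_pos'],s['wrist_force'])
C=pickle.load(open('c0.pkl','rb'))
for n,uv in dict(roll=(316,312),jar=(188,357),flask=(386,203),dropper=(332,176),pink=(215,226)).items(): print(n,onz(C['scene'],uv,0).round(3))
h=np.array([.4927,-.3133]);y=1.2878;R=np.array([[np.cos(y),-np.sin(y)],[np.sin(y),np.cos(y)]])
for P in [(45,50,4),(-45,50,4),(-45,-50,4),(45,-50,4),(9,28,26),(-9,28,26),(8,13,107),(-8,13,107),(-8,-13,107),(8,-13,107)]:
    P=np.array(P)/1e3; print(P,(proj(c,[*(h+R@P[:2]),P[2]])[0]*800/560).round())
```

```text
[ 0.49188064 -0.31284185  0.22310503] [[ 9.58562312e-01 -2.84882882e-01  1.91132160e-04]
 [-2.84882827e-01 -9.58561083e-01  1.55747887e-03]
 [-2.60487221e-04 -1.54739082e-03 -9.99998769e-01]] [-6.29823505e-01  4.00817176e-01  1.46410227e+00  1.43242179e-03
  1.27743640e+00  1.22944248e+00] [ 3.92631259  4.04302758 -0.37481378]
roll [ 0.798 -0.101  0.   ]
jar [ 0.725 -0.329  0.   ]
flask [0.645 0.312 0.   ]
dropper [0.445 0.325 0.   ]
pink [ 0.429 -0.07   0.   ]
[0.045 0.05  0.004] [330. 323.]
[-0.045  0.05   0.004] [463. 323.]
[-0.045 -0.05   0.004] [469. 170.]
[ 0.045 -0.05   0.004] [323. 171.]
[0.009 0.028 0.026] [382. 302.]
[-0.009  0.028  0.026] [411. 302.]
[0.008 0.013 0.107] [377. 325.]
[-0.008  0.013  0.107] [412. 325.]
[-0.008 -0.013  0.107] [412. 272.]
[ 0.008 -0.013  0.107] [376. 272.]
```

View pics/w1.png

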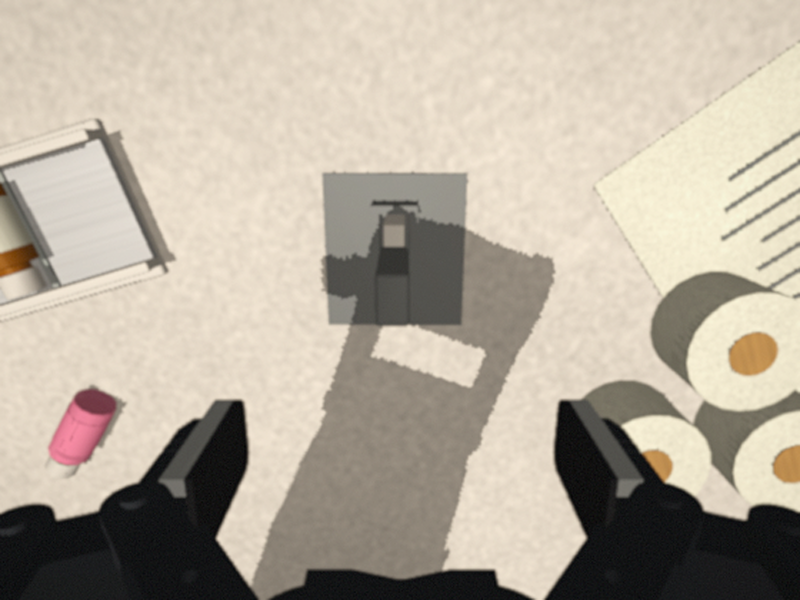

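The wrist view shows the holder foot at (323–467, 172–323) and the handle top at (376–410, 277–325). Both match the fit within about 2 px. I'll settle the arm and then descend.

Emit:
apply_moves(
  rows=[
    [0.06, [0, 0, 0], [0, 0, 0]],
    [0.06, [0, 0, 0], [0, 0, 0]],
    [0.06, [0, 0, 0], [0, 0, 0]],
  ],
)

```text
clock: 1.3
position: [0.4862, -0.3183, 0.2244]
eef_rot: [[0.96, -0.279, -0.0], [-0.279, -0.96, -0.0], [-0.0, 0.0, -1.0]]
wrist_force: [0.3, 0.5, -0.2]
opening: 0.0603
finger_force: 0.0
```

Run:
```python
from h import *
import pickle
s=manip.sense(); print(s['position'],s['eef_rot'][:,1],s['wrist_force'])
c=pickle.load(open('c1.pkl','rb'))
t=np.array([.5704,-.0075]);y=1.5744;R=np.array([[np.cos(y),-np.sin(y)],[np.sin(y),np.cos(y)]])
for P in [(-164,42,33.9),(-164,-42,33.9),(-164,36,21.9),(-164,-36,33.9),(-107,36,26.4),(-107,-36,26.4)]:
    P=np.array(P)/1e3; print(P,(proj(c,[*(t+R@P[:2]),P[2]])[0]*800/560).round())
for uv,z in [((100,120),.0339),((168,265),.0339)]: print((R.T@(onz(c,np.array(uv)*.7,z)[:2]-t)).round(4))
```

```text
[ 0.48623071 -0.31829389  0.22439525] [-2.79056561e-01 -9.60274661e-01  1.09133469e-04] [ 0.27734309  0.47902959 -0.23510247]
[-0.164   0.042   0.0339] [149. 269.]
[-0.164  -0.042   0.0339] [ 82. 125.]
[-0.164   0.036   0.0219] [154. 255.]
[-0.164  -0.036   0.0339] [ 87. 136.]
[-0.107   0.036   0.0264] [ 64. 283.]
[-0.107  -0.036   0.0264] [  3. 166.]
[-0.1744 -0.0418]
[-0.1758  0.0428]
```

Emit:
apply_moves(
  rows=[
    [0.06, [0.003, 0.0025, -0.01], [0, 0, 0]],
    [0.06, [0.003, 0.0025, -0.02], [0, 0, 0]],
    [0.06, [0, 0, -0.03], [0, 0, 0]],
    [0.06, [0, 0, -0.03], [0, 0, 0]],
    [0.06, [0, 0, -0.025], [0, 0, 0]],
    [0.06, [0, 0, -0.018], [0, 0, 0]],
    [0.06, [0, 0, -0.01], [0, 0, 0]],
    [0.06, [0, 0, 0], [0, 0, 0]],
  ],
  force=60,
)

```text
clock: 2.1
position: [0.4923, -0.3125, 0.0799]
eef_rot: [[0.96, -0.279, -0.002], [-0.279, -0.96, 0.001], [-0.002, -0.001, -1.0]]
wrist_force: [0.5, 0.5, 0.3]
opening: 0.0599
finger_force: 0.0
```

Emit:
apply_moves(
  rows=[
    [0.03, [0, 0, 0], [0, 0, 0]],
    [0.02, [0, 0, 0], [0, 0, 0]],
    [0.01, [0, 0, 0], [0, 0, 0]],
    [0.005, [0, 0, 0], [0, 0, 0]],
    [0.005, [0, 0, 0], [0, 0, 0]],
    [0.005, [0, 0, 0], [0, 0, 0]],
  ],
  force=60,
)

```text
clock: 2.7
position: [0.4933, -0.3129, 0.0823]
eef_rot: [[0.96, -0.278, 0.001], [-0.278, -0.96, -0.001], [0.002, 0.001, -1.0]]
wrist_force: [-0.8, -0.4, 6.1]
opening: 0.0157
finger_force: 58.9
```

Run:
```python
from h import *
s=manip.sense(); print(s['position'],s['eef_rot'][:,1],s['wrist_force'],s['opening'],s['finger_force'])
g=[cv2.convertScaleAbs(manip.get_image('wrist')['img'],alpha=1.3), manip.get_image('side')['img'][130:240,330:460]]
a=cv2.resize(g[0],(440,330)); b=cv2.resize(g[1],(360,305)); o=np.zeros((330,800,3),np.uint8);o[:,:440]=a;o[:305,440:]=b
cv2.imwrite('pics/g1.png',o)
```

```text
[ 0.49331282 -0.31289667  0.08225173] [-2.78459478e-01 -9.60447770e-01  6.32035220e-04] [-0.76134438 -0.43822237  6.13542664] 0.01572327336655657 58.85785460472107
```

View pics/g1.png

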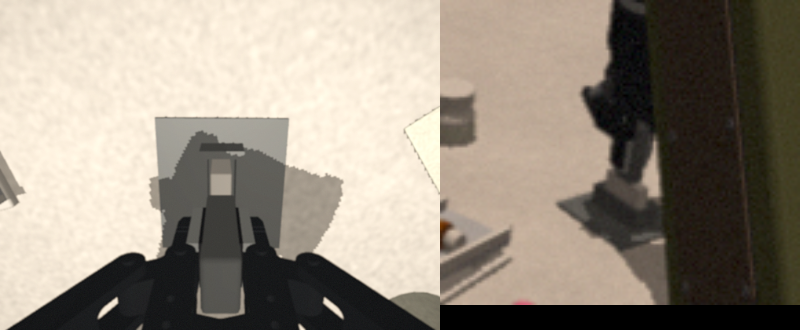

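The paddle is gripped: opening 15.7 mm at 59 N, and the view shows the handle centred between the fingers. Next I lift, turn 16.4° and carry it to a hover near the low end of the track.

Emit:
apply_moves(
  rows=[
    [0.005, [0, 0, 0.005], [0, 0, 0]],
    [0.005, [0, 0, 0.01], [0, 0, 0]],
    [0.005, [0, 0, 0.015], [0, 0, 0]],
    [0.005, [0, 0, 0.02], [0, 0, 0]],
    [0.005, [0, 0, 0.02], [0, 0, 0]],
    [0.005, [0, 0, 0.015], [0, 0, 0]],
    [0.005, [0.007, 0.013, 0.01], [0, 0, 0.02]],
    [0.005, [0.01, 0.018, 0.003], [0, 0, 0.04]],
  ],
)

```text
clock: 3.6
position: [0.5104, -0.2813, 0.181]
eef_rot: [[0.976, -0.22, 0.002], [-0.22, -0.976, -0.001], [0.002, 0.001, -1.0]]
wrist_force: [0.6, 0.3, -1.5]
opening: 0.0153
finger_force: 58.4
```

Emit:
apply_moves(
  rows=[
    [0.005, [0.014, 0.026, 0], [0, 0, 0.05]],
    [0.005, [0.015, 0.028, 0], [0, 0, 0.05]],
    [0.005, [0.014, 0.026, 0], [0, 0, 0.05]],
    [0.005, [0.012, 0.022, 0], [0, 0, 0.04]],
    [0.005, [0.008, 0.014, 0], [0, 0, 0.026]],
    [0.005, [0.003, 0.005, 0], [0, 0, 0.01]],
    [0.005, [0, 0, 0], [0, 0, 0]],
    [0.005, [0, 0, 0], [0, 0, 0]],
  ],
)

```text
clock: 4.4
position: [0.5756, -0.1613, 0.1792]
eef_rot: [[1.0, 0.003, -0.0], [0.003, -1.0, -0.0], [-0.0, 0.0, -1.0]]
wrist_force: [0.3, -0.5, -0.7]
opening: 0.0152
finger_force: 58.4
```

Run:
```python
from h import *
import pickle
s=manip.sense(); print(s['position'],s['eef_rot'],s['wrist_force'],s['opening'])
c=manip.get_image('wrist'); pickle.dump((c,s),open('c2.pkl','wb'))
g=cv2.convertScaleAbs(c['img'],alpha=1.3); g=cv2.resize(g,(800,600),interpolation=cv2.INTER_CUBIC)
t=np.array([.5704,-.0075]);y=1.5744;R=np.array([[np.cos(y),-np.sin(y)],[np.sin(y),np.cos(y)]])
for P in [(-164,42,33.9),(-164,-42,33.9),(-164,36,21.9),(-164,-36,21.9),(-107,36,26.4),(-107,-36,26.4),(-110,-31,41.3),(-110,15,41.3),(77,36,41.2),(77,-36,41.2),(159,-42,59.7),(159,42,59.7)]:
    P=np.array(P)/1e3; u=(proj(c,[*(t+R@P[:2]),P[2]])[0]*800/560).round(); print(P,u)
    cv2.circle(g,(int(u[0]),int(u[1])),2,(0,0,255),-1)
cv2.imwrite('pics/w2.png',g)
```

```text
[ 0.57563218 -0.16127464  0.17923228] [[ 9.99996547e-01  2.61334651e-03 -2.77883214e-04]
 [ 2.61332233e-03 -9.99996581e-01 -8.73712471e-05]
 [-2.78110595e-04  8.66447469e-05 -9.99999958e-01]] [ 0.33128896 -0.48444507 -0.7292477 ] 0.015226920286560749
[-0.164   0.042   0.0339] [422. 372.]
[-0.164  -0.042   0.0339] [424. 217.]
[-0.164   0.036   0.0219] [421. 353.]
[-0.164  -0.036   0.0219] [423. 225.]
[-0.107   0.036   0.0264] [318. 356.]
[-0.107  -0.036   0.0264] [311. 226.]
[-0.11   -0.031   0.0413] [313. 242.]
[-0.11    0.015   0.0413] [318. 330.]
[0.077  0.036  0.0412] [-43. 369.]
[ 0.077  -0.036   0.0412] [-82. 230.]
[ 0.159  -0.042   0.0597] [-320.  223.]
[0.159  0.042  0.0597] [-246.  397.]
```

View pics/w2.png

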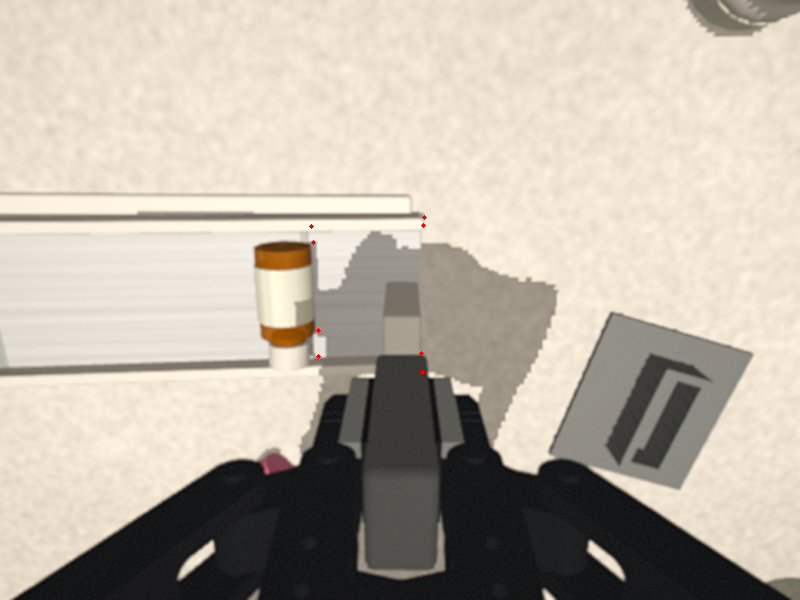

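The wrist view shows the vial body at (255–314, 242–345), square across the channel, with the ridge at column ~315 as predicted. The rails lie about 2.5 mm more towards world −x than fitted, so the track centre is at x ≈ 0.568. I'll lower the blade behind the vial.

Emit:
apply_moves(
  rows=[
    [0.005, [-0.002, 0.006, -0.005], [0, 0, 0]],
    [0.005, [-0.002, 0.012, -0.012], [0, 0, 0]],
    [0.005, [0, 0.006, -0.016], [0, 0, 0]],
    [0.005, [0, 0, -0.016], [0, 0, 0]],
    [0.005, [0, 0, -0.012], [0, 0, 0]],
    [0.005, [0, 0, -0.007], [0, 0, 0]],
    [0.005, [0, 0, -0.002], [0, 0, 0]],
    [0.005, [0, 0, 0], [0, 0, 0]],
  ],
)

```text
clock: 5.25
position: [0.572, -0.1366, 0.1093]
eef_rot: [[1.0, 0.004, 0.0], [0.004, -1.0, -0.0], [0.0, 0.0, -1.0]]
wrist_force: [-0.1, -0.2, -1.0]
opening: 0.0154
finger_force: 58.4
```

Emit:
apply_moves(
  rows=[
    [0.005, [0, 0.001, 0], [0, 0, 0]],
    [0.005, [0, 0.002, 0], [0, 0, 0]],
    [0.005, [0, 0.002, 0], [0, 0, 0]],
    [0.005, [0, 0.001, 0], [0, 0, 0]],
    [0.005, [0, 0, 0], [0, 0, 0]],
    [0.005, [0, 0, 0], [0, 0, 0]],
  ],
)

```text
clock: 5.85
position: [0.572, -0.1305, 0.1093]
eef_rot: [[1.0, 0.004, 0.0], [0.004, -1.0, -0.0], [0.0, 0.0, -1.0]]
wrist_force: [0.5, 0.8, -1.4]
opening: 0.0153
finger_force: 58.4
```

Run:
```python
from h import *
import pickle
s=manip.sense(); print(s['position'],s['wrist_force'])
a=cv2.resize(manip.get_image('wrist')['img'],(420,315)); b=cv2.resize(manip.get_image('scene')['img'][185:285,190:350],(380,238))
o=np.zeros((315,800,3),np.uint8);o[:,:420]=a;o[:238,420:]=b
cv2.imwrite('pics/w3.png',cv2.convertScaleAbs(o,alpha=1.4))
```

```text
[ 0.57199256 -0.13051805  0.10933056] [ 0.49184169  0.77962307 -1.35415479]
```

View pics/w3.png

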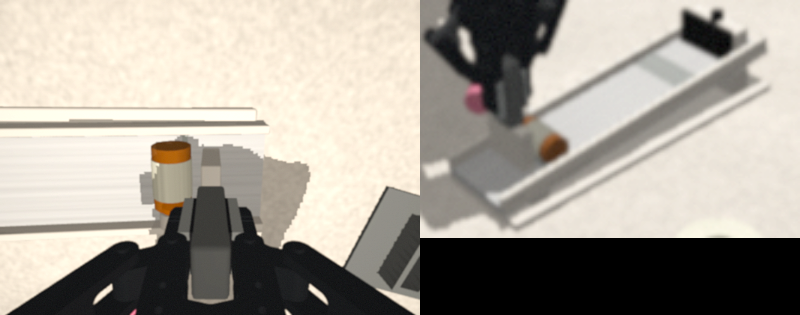

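The blade is behind the vial, which it has not yet touched (wrist crop: vial at columns 151–190, blade at 202–220). I'll start rolling slowly.

Emit:
apply_moves(
  rows=[
    [0.005, [0, 0.001, 0.0002], [0, 0, 0]],
    [0.005, [0, 0.0015, 0.0002], [0, 0, 0]],
    [0.005, [0, 0.0015, 0.0002], [0, 0, 0]],
    [0.005, [0, 0.0015, 0.0001], [0, 0, 0]],
    [0.005, [0, 0.0015, 0.0001], [0, 0, 0]],
    [0.005, [0, 0.002, 0.0002], [0, 0, 0]],
    [0.005, [0, 0.0025, 0.0002], [0, 0, 0]],
    [0.005, [0, 0.003, 0.0002], [0, 0, 0]],
  ],
)

```text
clock: 6.75
position: [0.572, -0.1159, 0.1107]
eef_rot: [[1.0, 0.004, 0.0], [0.004, -1.0, -0.0], [0.0, 0.0, -1.0]]
wrist_force: [-1.0, -1.0, -1.1]
opening: 0.0152
finger_force: 58.4
```

Emit:
apply_moves(
  rows=[
    [0.005, [0, 0.003, 0.0002], [0, 0, 0]],
    [0.005, [0, 0.003, 0.0003], [0, 0, 0]],
    [0.005, [0, 0.003, 0.0002], [0, 0, 0]],
    [0.005, [0, 0.003, 0.0003], [0, 0, 0]],
    [0.005, [0, 0.003, 0.0002], [0, 0, 0]],
    [0.005, [0, 0.003, 0.0002], [0, 0, 0]],
    [0.005, [0, 0.003, 0.0003], [0, 0, 0]],
    [0.005, [0, 0.003, 0.0002], [0, 0, 0]],
  ],
)

```text
clock: 7.55
position: [0.572, -0.0918, 0.1126]
eef_rot: [[1.0, 0.004, 0.0], [0.004, -1.0, 0.0], [0.0, -0.0, -1.0]]
wrist_force: [0.5, -0.2, -0.9]
opening: 0.0156
finger_force: 58.4
```

Run:
```python
from h import *
import pickle
s=manip.sense(); print(s['position'],s['wrist_force'])
a=cv2.resize(manip.get_image('wrist')['img'],(420,315)); b=cv2.resize(manip.get_image('scene')['img'][185:285,190:350],(380,238))
o=np.zeros((315,800,3),np.uint8);o[:,:420]=a;o[:238,420:]=b
cv2.imwrite('pics/w4.png',cv2.convertScaleAbs(o,alpha=1.4))
```

```text
[ 0.57196142 -0.0917873   0.11261097] [ 0.50912948 -0.17646214 -0.94342856]
```

View pics/w4.png

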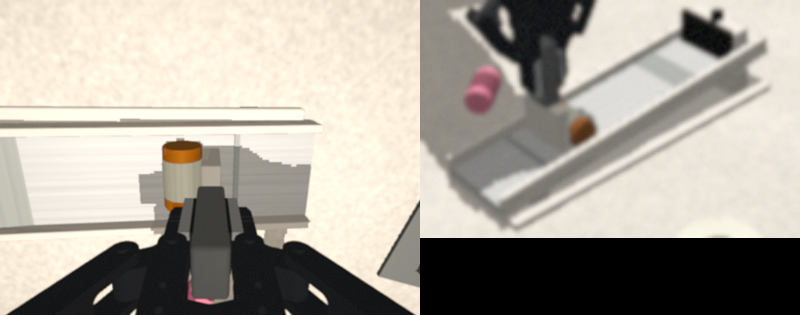

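The vial is in contact and square to the blade (wrist crop 163–202). I'll keep rolling.

Emit:
apply_moves(
  rows=[
    [0.005, [0, 0.002, 0.0002], [0, 0, 0]],
    [0.005, [0, 0.003, 0.0002], [0, 0, 0]],
    [0.005, [0, 0.004, 0.0003], [0, 0, 0]],
    [0.005, [0, 0.004, 0.0003], [0, 0, 0]],
    [0.005, [0, 0.004, 0.0004], [0, 0, 0]],
    [0.005, [0, 0.004, 0.0003], [0, 0, 0]],
    [0.005, [0, 0.004, 0.0003], [0, 0, 0]],
    [0.005, [0, 0.004, 0.0003], [0, 0, 0]],
  ],
)

```text
clock: 8.45
position: [0.5719, -0.0627, 0.1149]
eef_rot: [[1.0, 0.004, -0.0], [0.004, -1.0, 0.0], [-0.0, -0.0, -1.0]]
wrist_force: [0.1, -0.5, -0.8]
opening: 0.0155
finger_force: 58.4
```

Emit:
apply_moves(
  rows=[
    [0.005, [0, 0.004, 0.0003], [0, 0, 0]],
    [0.005, [0, 0.004, 0.0003], [0, 0, 0]],
    [0.005, [0, 0.004, 0.0003], [0, 0, 0]],
    [0.005, [0, 0.004, 0.0003], [0, 0, 0]],
    [0.005, [0, 0.004, 0.0004], [0, 0, 0]],
    [0.005, [0, 0.004, 0.0003], [0, 0, 0]],
    [0.005, [0, 0.004, 0.0003], [0, 0, 0]],
    [0.005, [0, 0.004, 0.0003], [0, 0, 0]],
  ],
)

```text
clock: 9.25
position: [0.572, -0.0307, 0.1174]
eef_rot: [[1.0, 0.004, -0.0], [0.004, -1.0, -0.0], [-0.0, 0.0, -1.0]]
wrist_force: [-0.3, -1.0, -0.6]
opening: 0.015
finger_force: 58.4
```

Emit:
apply_moves(
  rows=[
    [0.005, [0, 0.004, 0.0003], [0, 0, 0]],
    [0.005, [0, 0.004, 0.0003], [0, 0, 0]],
    [0.005, [0, 0.004, 0.0003], [0, 0, 0]],
    [0.005, [0, 0.004, 0.0004], [0, 0, 0]],
    [0.005, [0, 0.004, 0.0003], [0, 0, 0]],
    [0.005, [0, 0.004, 0.0003], [0, 0, 0]],
    [0.005, [0, 0.003, 0.0003], [0, 0, 0]],
    [0.005, [0, 0.002, 0.0002], [0, 0, 0]],
  ],
)

```text
clock: 10.05
position: [0.572, -0.0018, 0.1198]
eef_rot: [[1.0, 0.004, 0.0], [0.004, -1.0, -0.0], [0.0, 0.0, -1.0]]
wrist_force: [-0.2, -0.5, -0.8]
opening: 0.0155
finger_force: 58.5
```

Run:
```python
from h import *
import pickle
s=manip.sense(); print(s['position'],s['wrist_force'])
c=manip.get_image('wrist');d=manip.get_image('side');pickle.dump((c,d),open('c5.pkl','wb'))
a=cv2.resize(c['img'],(560,420)); b=cv2.resize(d['img'][200:270,240:320],(240,210),interpolation=cv2.INTER_CUBIC)
o=np.zeros((420,800,3),np.uint8);o[:,:560]=a;o[:210,560:]=b
t=np.array([.568,-.0075]);y=1.5744;R=np.array([[np.cos(y),-np.sin(y)],[np.sin(y),np.cos(y)]])
for P in [(51,-36,39.1),(77,-36,43.4),(77,36,43.4),(100,-33,43),(100,-33,77),(121,-33,44.7),(121,-33,78.7),(100,33,77),(121,33,78.7)]:
    P=np.array(P)/1e3; u=proj(c,[*(t+R@P[:2]),P[2]])[0].round(); print(P,u)
cv2.imwrite('pics/w5.png',cv2.convertScaleAbs(o,alpha=1.4))
```

```text
[ 0.57197069 -0.00176527  0.11983017] [-0.18262397 -0.54829607 -0.7971419 ]
[ 0.051  -0.036   0.0391] [199. 180.]
[ 0.077  -0.036   0.0434] [148. 182.]
[0.077  0.036  0.0434] [162. 301.]
[ 0.1   -0.033  0.043] [106. 187.]
[ 0.1   -0.033  0.077] [ 72. 206.]
[ 0.121  -0.033   0.0447] [ 64. 188.]
[ 0.121  -0.033   0.0787] [ 21. 207.]
[0.1   0.033 0.077] [ 94. 332.]
[0.121  0.033  0.0787] [ 49. 335.]
```

View pics/w5.png

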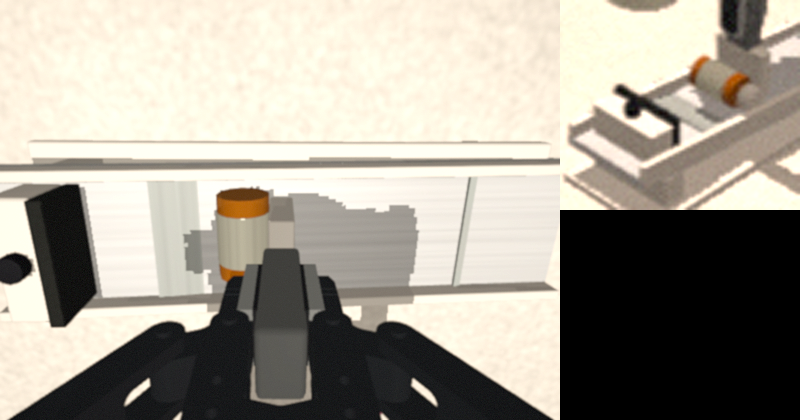

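The view shows the ramp at columns 150–197 as predicted, the vial square at 217–268, and the pad face at column ~82. That puts the pad at track x ≈ 113, so I expect contact at TCP y ≈ 0.0715. Next comes the ramp and the step.

Emit:
apply_moves(
  rows=[
    [0.005, [0, 0.003, 0.0002], [0, 0, 0]],
    [0.005, [0, 0.003, 0.0003], [0, 0, 0]],
    [0.005, [0, 0.003, 0.0002], [0, 0, 0]],
    [0.005, [0, 0.003, 0.0002], [0, 0, 0]],
    [0.005, [0, 0.003, 0.0003], [0, 0, 0]],
    [0.005, [0, 0.003, 0.0002], [0, 0, 0]],
    [0.005, [0, 0.003, 0.0003], [0, 0, 0]],
    [0.005, [0, 0.003, 0.0002], [0, 0, 0]],
  ],
)

```text
clock: 10.95
position: [0.572, 0.0222, 0.1217]
eef_rot: [[1.0, 0.004, -0.0], [0.004, -1.0, 0.0], [-0.0, -0.0, -1.0]]
wrist_force: [-0.5, -0.4, -1.5]
opening: 0.0156
finger_force: 58.5
```

Emit:
apply_moves(
  rows=[
    [0.005, [0, 0.003, 0.0002], [0, 0, 0]],
    [0.005, [0, 0.003, 0.0003], [0, 0, 0]],
    [0.005, [0, 0.002, 0.0002], [0, 0, 0]],
    [0.005, [0, 0.002, 0.0001], [0, 0, 0]],
    [0.005, [0, 0.002, 0.0002], [0, 0, 0]],
    [0.005, [0, 0.0015, 0.0001], [0, 0, 0]],
    [0.005, [0, 0.0015, 0.0001], [0, 0, 0]],
    [0.005, [0, 0.0015, 0.0001], [0, 0, 0]],
  ],
)

```text
clock: 11.75
position: [0.5719, 0.0385, 0.123]
eef_rot: [[1.0, 0.004, -0.0], [0.004, -1.0, 0.0], [-0.0, -0.0, -1.0]]
wrist_force: [-0.2, -0.2, -0.5]
opening: 0.0155
finger_force: 58.6
```

Emit:
apply_moves(
  rows=[
    [0.005, [0, 0.0015, 0.0001], [0, 0, 0]],
    [0.005, [0, 0.0015, 0.0001], [0, 0, 0]],
    [0.005, [0, 0.0015, 0.0001], [0, 0, 0]],
    [0.005, [0, 0.0015, 0.0002], [0, 0, 0]],
    [0.005, [0, 0.001, 0.0001], [0, 0, 0]],
    [0.005, [0, 0.001, 0.0001], [0, 0, 0]],
    [0.005, [0, 0.001, 0.0001], [0, 0, 0]],
    [0.005, [0, 0.001, 0], [0, 0, 0]],
  ],
)

```text
clock: 12.55
position: [0.572, 0.0485, 0.1238]
eef_rot: [[1.0, 0.004, 0.0], [0.004, -1.0, 0.0], [0.0, -0.0, -1.0]]
wrist_force: [0.1, 0.5, -0.0]
opening: 0.0155
finger_force: 58.6
```

Emit:
apply_moves(
  rows=[
    [0.005, [0, 0.001, 0.0001], [0, 0, 0]],
    [0.005, [0, 0.001, 0.0001], [0, 0, 0]],
    [0.005, [0, 0.001, 0.0001], [0, 0, 0]],
    [0.005, [0, 0.001, 0.0001], [0, 0, 0]],
    [0.005, [0, 0.001, 0.0001], [0, 0, 0]],
    [0.005, [0, 0.001, 0.0001], [0, 0, 0]],
    [0.005, [0, 0.001, 0], [0, 0, 0]],
    [0.005, [0, 0.0005, 0], [0, 0, 0]],
  ],
)

```text
clock: 13.35
position: [0.572, 0.056, 0.1244]
eef_rot: [[1.0, 0.004, -0.0], [0.004, -1.0, 0.0], [-0.0, -0.0, -1.0]]
wrist_force: [-0.2, -0.5, -1.7]
opening: 0.0152
finger_force: 58.5
```

Run:
```python
from h import *
import pickle
F=[]
s=manip.sense(); print(s['position'],s['wrist_force'])
c=manip.get_image('wrist');d=manip.get_image('side');pickle.dump((c,d),open('c6.pkl','wb'))
a=cv2.resize(c['img'],(560,420)); b=cv2.resize(d['img'][200:270,240:320],(240,210),interpolation=cv2.INTER_CUBIC)
o=np.zeros((420,800,3),np.uint8);o[:,:560]=a;o[:210,560:]=b
t=np.array([.568,-.0075]);y=1.5744;R=np.array([[np.cos(y),-np.sin(y)],[np.sin(y),np.cos(y)]])
for P in [(77,-36,43.4),(100,-33,43),(100,-33,77),(121,-33,44.7),(121,-33,78.7),(100,33,77),(121,33,78.7),(97,-31,56),(69,-31,56)]:
    P=np.array(P)/1e3; u=proj(c,[*(t+R@P[:2]),P[2]])[0].round(); print(P,u)
cv2.imwrite('pics/w6.png',cv2.convertScaleAbs(o,alpha=1.4))
```

```text
[0.571952   0.0560282  0.12437157] [-0.18932566 -0.51440469 -1.71464774]
[ 0.077  -0.036   0.0434] [258. 180.]
[ 0.1   -0.033  0.043] [216. 186.]
[ 0.1   -0.033  0.077] [204. 204.]
[ 0.121  -0.033   0.0447] [177. 186.]
[ 0.121  -0.033   0.0787] [157. 205.]
[0.1   0.033 0.077] [212. 327.]
[0.121  0.033  0.0787] [170. 329.]
[ 0.097 -0.031  0.056] [218. 196.]
[ 0.069 -0.031  0.056] [272. 196.]
```

View pics/w6.png

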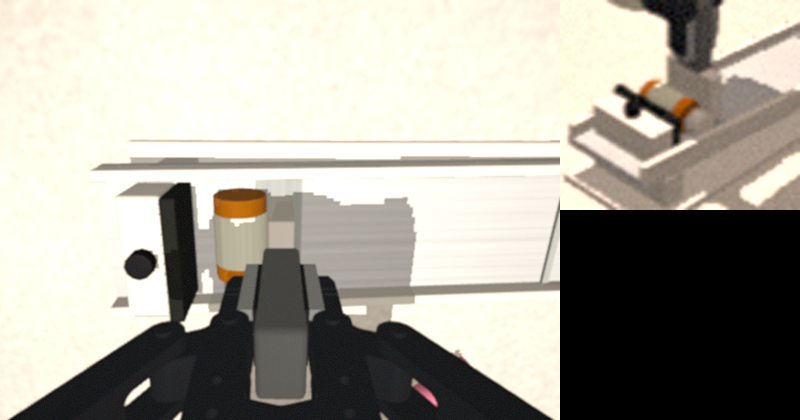

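The vial is over the step (columns 214–266) with the pad ~16 mm ahead of it, at track x ≈ 114. I'll approach and then feel for contact.

Emit:
apply_moves(
  rows=[
    [0.005, [0, 0.001, 0.0001], [0, 0, 0]],
    [0.005, [0, 0.0015, 0.0001], [0, 0, 0]],
    [0.005, [0, 0.0015, 0.0001], [0, 0, 0]],
    [0.005, [0, 0.0015, 0.0001], [0, 0, 0]],
    [0.005, [0, 0.0015, 0.0001], [0, 0, 0]],
    [0.005, [0, 0.0015, 0.0001], [0, 0, 0]],
    [0.005, [0, 0.001, 0.0001], [0, 0, 0]],
    [0.005, [0, 0.0005, 0.0001], [0, 0, 0]],
  ],
)

```text
clock: 14.25
position: [0.572, 0.0661, 0.1252]
eef_rot: [[1.0, 0.004, -0.0], [0.004, -1.0, 0.0], [-0.0, -0.0, -1.0]]
wrist_force: [-0.2, -0.3, -1.5]
opening: 0.0151
finger_force: 58.6
```

Emit:
apply_moves(
  rows=[
    [0.005, [0, 0.0005, 0], [0, 0, 0]],
    [0.005, [0, 0.0005, 0], [0, 0, 0]],
    [0.005, [0, 0.0005, 0.0001], [0, 0, 0]],
  ],
)

```text
clock: 14.55
position: [0.572, 0.0674, 0.1253]
eef_rot: [[1.0, 0.004, -0.0], [0.004, -1.0, -0.0], [-0.0, 0.0, -1.0]]
wrist_force: [-0.5, -0.9, -0.7]
opening: 0.0153
finger_force: 58.6
```

Emit:
apply_moves(
  rows=[
    [0.005, [0, 0.0005, 0], [0, 0, 0]],
    [0.005, [0, 0.0005, 0], [0, 0, 0]],
    [0.005, [0, 0.0005, 0.0001], [0, 0, 0]],
  ],
)

```text
clock: 14.85
position: [0.5719, 0.069, 0.1254]
eef_rot: [[1.0, 0.004, -0.0], [0.004, -1.0, -0.0], [-0.0, 0.0, -1.0]]
wrist_force: [-0.3, 0.9, -0.3]
opening: 0.0157
finger_force: 58.6
```

Emit:
apply_moves(
  rows=[
    [0.005, [0, 0.0005, 0], [0, 0, 0]],
    [0.005, [0, 0.0005, 0.0001], [0, 0, 0]],
  ],
)

```text
clock: 15.05
position: [0.5719, 0.07, 0.1255]
eef_rot: [[1.0, 0.004, -0.0], [0.004, -1.0, -0.0], [-0.0, 0.0, -1.0]]
wrist_force: [0.3, -0.2, -0.9]
opening: 0.0151
finger_force: 58.6
```

Emit:
apply_moves(
  rows=[
    [0.005, [0, 0.0005, 0], [0, 0, 0]],
    [0.005, [0, 0.0005, 0.0001], [0, 0, 0]],
  ],
)

```text
clock: 15.25
position: [0.5719, 0.071, 0.1256]
eef_rot: [[1.0, 0.004, -0.0], [0.004, -1.0, 0.0], [-0.0, -0.0, -1.0]]
wrist_force: [0.6, -0.3, -0.4]
opening: 0.015
finger_force: 58.6
```

Emit:
apply_moves(
  rows=[
    [0.005, [0, 0.0005, 0], [0, 0, 0]],
    [0.005, [0, 0.0005, 0.0001], [0, 0, 0]],
  ],
)

```text
clock: 15.45
position: [0.5719, 0.0714, 0.1257]
eef_rot: [[1.0, 0.004, -0.0], [0.004, -1.0, -0.001], [-0.0, 0.001, -1.0]]
wrist_force: [-1.1, -8.0, -0.2]
opening: 0.0153
finger_force: 58.5
```

Emit:
apply_moves(
  rows=[
    [0.005, [0, -0.0001, 0], [0, 0, 0]],
  ],
)

```text
clock: 15.55
position: [0.5719, 0.0714, 0.1256]
eef_rot: [[1.0, 0.004, -0.0], [0.004, -1.0, -0.001], [-0.0, 0.001, -1.0]]
wrist_force: [-0.3, -4.7, -1.0]
opening: 0.0156
finger_force: 58.8
```

Emit:
apply_moves(
  rows=[
    [0.005, [0, 0, 0], [0, 0, 0]],
  ],
)

```text
clock: 15.65
position: [0.5719, 0.0714, 0.1256]
eef_rot: [[1.0, 0.004, -0.0], [0.004, -1.0, -0.001], [-0.0, 0.001, -1.0]]
wrist_force: [-0.6, -5.6, -1.2]
opening: 0.0153
finger_force: 58.8
```

Emit:
apply_moves(
  rows=[
    [0.005, [0, 0, 0], [0, 0, 0]],
  ],
)

```text
clock: 15.75
position: [0.5719, 0.0714, 0.1256]
eef_rot: [[1.0, 0.004, -0.0], [0.004, -1.0, -0.001], [-0.0, 0.001, -1.0]]
wrist_force: [0.2, -5.7, -0.4]
opening: 0.0152
finger_force: 58.8
```

Emit:
apply_moves(
  rows=[
    [0.005, [0, 0, 0], [0, 0, 0]],
  ],
)

```text
clock: 15.85
position: [0.5719, 0.0714, 0.1256]
eef_rot: [[1.0, 0.004, -0.0], [0.004, -1.0, -0.001], [-0.0, 0.001, -1.0]]
wrist_force: [-0.3, -4.9, -0.7]
opening: 0.0152
finger_force: 58.8
```

Emit:
apply_moves(
  rows=[
    [0.005, [0, 0.0001, 0], [0, 0, 0]],
    [0.005, [0, 0, 0], [0, 0, 0]],
  ],
)

```text
clock: 16.05
position: [0.572, 0.0714, 0.1256]
eef_rot: [[1.0, 0.004, -0.0], [0.004, -1.0, -0.001], [-0.0, 0.001, -1.0]]
wrist_force: [-0.2, -6.5, -0.0]
opening: 0.0154
finger_force: 58.5
```

Emit:
apply_moves(
  rows=[
    [0.005, [0, 0, 0], [0, 0, 0]],
  ],
)

```text
clock: 16.15
position: [0.572, 0.0714, 0.1256]
eef_rot: [[1.0, 0.004, -0.0], [0.004, -1.0, -0.001], [-0.0, 0.001, -1.0]]
wrist_force: [-0.7, -5.5, -1.5]
opening: 0.0152
finger_force: 58.5
```

Emit:
apply_moves(
  rows=[
    [0.005, [0, 0, 0], [0, 0, 0]],
  ],
)

```text
clock: 16.25
position: [0.572, 0.0714, 0.1256]
eef_rot: [[1.0, 0.004, -0.0], [0.004, -1.0, -0.001], [-0.0, 0.001, -1.0]]
wrist_force: [-1.0, -5.9, -0.6]
opening: 0.0154
finger_force: 58.5
```

Emit:
apply_moves(
  rows=[
    [0.005, [0, 0, 0], [0, 0, 0]],
  ],
)

```text
clock: 16.35
position: [0.572, 0.0714, 0.1256]
eef_rot: [[1.0, 0.004, -0.0], [0.004, -1.0, -0.001], [-0.0, 0.001, -1.0]]
wrist_force: [-0.4, -6.2, -0.4]
opening: 0.0156
finger_force: 58.5
```

Emit:
apply_moves(
  rows=[
    [0.005, [0, 0, 0], [0, 0, 0]],
    [0.005, [0, 0, 0], [0, 0, 0]],
    [0.005, [0, 0, 0], [0, 0, 0]],
    [0.005, [0, 0, 0], [0, 0, 0]],
    [0.005, [0, 0, 0], [0, 0, 0]],
    [0.005, [0, 0, 0], [0, 0, 0]],
    [0.005, [0, 0, 0], [0, 0, 0]],
  ],
)

```text
clock: 17.05
position: [0.5719, 0.0714, 0.1256]
eef_rot: [[1.0, 0.004, -0.0], [0.004, -1.0, -0.001], [-0.0, 0.001, -1.0]]
wrist_force: [0.4, -5.9, -0.9]
opening: 0.0152
finger_force: 58.5
```

Emit:
apply_moves(
  rows=[
    [0.005, [0, -0.0005, 0], [0, 0, 0]],
    [0.005, [0, -0.0005, 0], [0, 0, 0]],
    [0.005, [0, -0.001, -0.0001], [0, 0, 0]],
    [0.005, [0, -0.001, -0.0001], [0, 0, 0]],
    [0.005, [0, -0.001, -0.0001], [0, 0, 0]],
    [0.005, [0, -0.001, -0.0001], [0, 0, 0]],
    [0.005, [0, -0.001, -0.0001], [0, 0, 0]],
    [0.005, [0, -0.001, 0], [0, 0, 0]],
  ],
)

```text
clock: 17.85
position: [0.572, 0.0649, 0.1252]
eef_rot: [[1.0, 0.004, -0.0], [0.004, -1.0, 0.0], [-0.0, -0.0, -1.0]]
wrist_force: [-0.5, 0.4, -0.4]
opening: 0.0154
finger_force: 58.9
```

Emit:
apply_moves(
  rows=[
    [0.005, [0, -0.001, -0.0001], [0, 0, 0]],
    [0.005, [0, -0.001, -0.0001], [0, 0, 0]],
    [0.005, [0, -0.001, -0.0001], [0, 0, 0]],
    [0.005, [0, -0.001, 0], [0, 0, 0]],
    [0.005, [0, -0.001, -0.0001], [0, 0, 0]],
    [0.005, [0, -0.001, -0.0001], [0, 0, 0]],
    [0.005, [0, -0.001, -0.0001], [0, 0, 0]],
    [0.005, [0, -0.001, -0.0001], [0, 0, 0]],
  ],
)

```text
clock: 18.65
position: [0.5719, 0.0569, 0.1245]
eef_rot: [[1.0, 0.004, -0.0], [0.004, -1.0, 0.0], [-0.0, -0.0, -1.0]]
wrist_force: [0.9, 0.2, -1.4]
opening: 0.0152
finger_force: 58.9
```

Emit:
apply_moves(
  rows=[
    [0.005, [0, -0.001, 0], [0, 0, 0]],
    [0.005, [0, -0.001, -0.0001], [0, 0, 0]],
    [0.005, [0, -0.001, -0.0001], [0, 0, 0]],
    [0.005, [0, -0.002, 0], [0, 0, 0]],
    [0.005, [0, -0.002, 0], [0, 0, 0]],
    [0.005, [0, -0.002, 0], [0, 0, 0]],
    [0.005, [0, -0.002, 0], [0, 0, 0]],
    [0.005, [0, 0, 0], [0, 0, 0]],
  ],
)

```text
clock: 19.45
position: [0.572, 0.0456, 0.1243]
eef_rot: [[1.0, 0.003, 0.0], [0.003, -1.0, -0.0], [0.0, 0.0, -1.0]]
wrist_force: [-0.2, 0.2, -0.6]
opening: 0.0154
finger_force: 58.9
```

Run:
```python
from h import *
import pickle
s=manip.sense(); print(s['position'],s['wrist_force'])
c=manip.get_image('wrist');d=manip.get_image('side')
a=cv2.resize(c['img'],(560,420)); b=cv2.resize(d['img'][200:270,240:320],(240,210),interpolation=cv2.INTER_CUBIC)
o=np.zeros((420,800,3),np.uint8);o[:,:560]=a;o[:210,560:]=b
cv2.imwrite('pics/w7.png',cv2.convertScaleAbs(o,alpha=1.4))
```

```text
[0.57196937 0.04564258 0.12429546] [-0.21489409  0.18974521 -0.60335884]
```

View pics/w7.png

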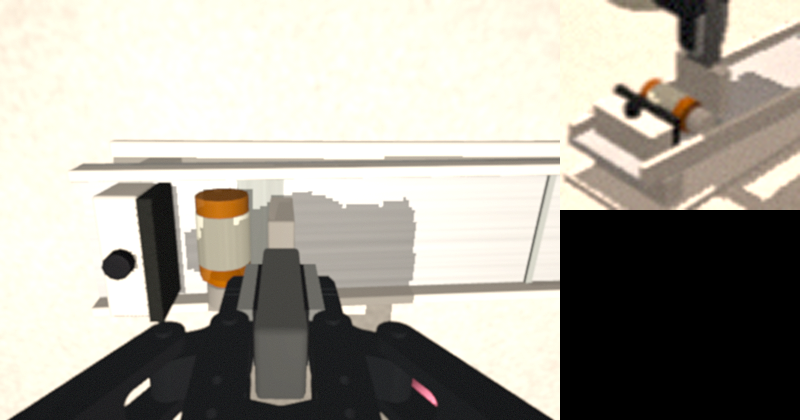

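The vial lies against the step (columns 195–249), clear of the blade (268–295). I'll lift out and carry the paddle back. All pictures allowed have been viewed, so the remaining checks are numeric.

Emit:
apply_moves(
  rows=[
    [0.005, [0, -0.003, 0.003], [0, 0, 0]],
    [0.005, [0, -0.003, 0.008], [0, 0, 0]],
    [0.005, [0, -0.002, 0.012], [0, 0, 0]],
    [0.005, [0, -0.004, 0.015], [0, 0, 0]],
    [0.005, [0, -0.008, 0.012], [0, 0, 0]],
    [0.005, [0, -0.015, 0.006], [0, 0, 0]],
    [0.005, [-0.006, -0.025, 0.003], [0, 0, -0.02]],
    [0.005, [-0.01, -0.035, 0], [0, 0, -0.035]],
  ],
)

```text
clock: 20.35
position: [0.5559, -0.0502, 0.184]
eef_rot: [[0.999, -0.051, 0.001], [-0.051, -0.999, -0.0], [0.001, 0.0, -1.0]]
wrist_force: [0.2, -0.6, -0.6]
opening: 0.0151
finger_force: 59.0
```

Emit:
apply_moves(
  rows=[
    [0.005, [-0.011, -0.038, 0], [0, 0, -0.04]],
    [0.005, [-0.011, -0.038, 0], [0, 0, -0.04]],
    [0.005, [-0.01, -0.038, 0], [0, 0, -0.04]],
    [0.005, [-0.01, -0.038, 0], [0, 0, -0.04]],
    [0.005, [-0.01, -0.035, 0], [0, 0, -0.035]],
    [0.005, [-0.006, -0.025, 0], [0, 0, -0.02]],
    [0.005, [-0.003, -0.012, 0], [0, 0, -0.01]],
    [0.005, [-0.001, -0.004, 0], [0, 0, -0.005]],
  ],
)

```text
clock: 21.15
position: [0.4934, -0.2784, 0.1834]
eef_rot: [[0.96, -0.279, -0.0], [-0.279, -0.96, 0.0], [-0.0, -0.0, -1.0]]
wrist_force: [-0.0, 0.4, -1.2]
opening: 0.0151
finger_force: 58.9
```

Emit:
apply_moves(
  rows=[
    [0.005, [0, 0, 0], [0, 0, 0]],
    [0.005, [0, 0, 0], [0, 0, 0]],
    [0.005, [0, 0, 0], [0, 0, 0]],
    [0.005, [0, 0, 0], [0, 0, 0]],
  ],
)

```text
clock: 21.55
position: [0.4942, -0.2764, 0.1834]
eef_rot: [[0.961, -0.276, 0.0], [-0.276, -0.961, 0.0], [0.0, -0.0, -1.0]]
wrist_force: [-0.5, 0.0, -0.9]
opening: 0.0155
finger_force: 58.9
```

Run:
```python
from h import *
s=manip.sense(); p=s['position'];print(p,s['eef_rot'],s['wrist_force'],s['opening'])
a=np.arctan2(*s['eef_rot'][:2,1][::-1]);g=np.arctan2(-.96045,-.27846)
print('delta',np.array([.4933,-.3129,.0822])-p,'turn',g-a)
```

```text
[ 0.49423894 -0.2763863   0.18335652] [[ 9.61061038e-01 -2.76336168e-01  6.52286426e-05]
 [-2.76336168e-01 -9.61061040e-01  5.47195250e-07]
 [ 6.25374973e-05 -1.85509212e-05 -9.99999998e-01]] [-0.54582404  0.03948418 -0.92894559] 0.015540796606257025
delta [-0.00093894 -0.0365137  -0.10115652] turn -0.0022099819315695157
```

Emit:
apply_moves(
  rows=[
    [0.005, [0, -0.008, 0], [0, 0, -0.002]],
    [0.005, [-0.001, -0.014, -0.005], [0, 0, 0]],
    [0.005, [0, -0.01, -0.014], [0, 0, 0]],
    [0.005, [0, -0.0045, -0.018], [0, 0, 0]],
    [0.005, [0, 0, -0.014], [0, 0, 0]],
    [0.005, [0, 0, -0.01], [0, 0, 0]],
    [0.005, [0, 0, -0.003], [0, 0, 0]],
    [0.005, [0, 0, 0], [0, 0, 0]],
  ],
)

```text
clock: 22.35
position: [0.493, -0.3134, 0.119]
eef_rot: [[0.96, -0.279, -0.0], [-0.279, -0.96, 0.0], [-0.0, -0.0, -1.0]]
wrist_force: [-0.4, 0.8, -1.1]
opening: 0.0156
finger_force: 58.9
```

Emit:
apply_moves(
  rows=[
    [0.005, [0, 0, 0], [0, 0, 0]],
    [0.005, [0, 0, 0], [0, 0, 0]],
    [0.005, [0, 0, 0], [0, 0, 0]],
  ],
)

```text
clock: 22.65
position: [0.4932, -0.3136, 0.1198]
eef_rot: [[0.96, -0.279, 0.001], [-0.279, -0.96, -0.001], [0.001, 0.0, -1.0]]
wrist_force: [-0.6, -0.4, -0.5]
opening: 0.0154
finger_force: 58.9
```

Run:
```python
from h import *
s=manip.sense(); p=s['position'];print(p,s['wrist_force'])
a=np.arctan2(*s['eef_rot'][:2,1][::-1]);g=np.arctan2(-.96045,-.27846)
print('delta',np.array([.4933,-.3129,.0822])-p,'turn',g-a)
```

```text
[ 0.49315179 -0.3136063   0.11982027] [-0.63081742 -0.35809354 -0.52843294]
delta [ 0.00014821  0.0007063  -0.03762027] turn 0.0008505734539367982
```

Emit:
apply_moves(
  rows=[
    [0.005, [0, 0.0006, -0.004], [0, 0, 0]],
    [0.005, [0, 0, -0.007], [0, 0, 0]],
    [0.005, [0, 0, -0.008], [0, 0, 0]],
    [0.005, [0, 0, -0.007], [0, 0, 0]],
    [0.005, [0, 0, -0.005], [0, 0, 0]],
    [0.005, [0, 0, -0.003], [0, 0, 0]],
    [0.005, [0, 0, -0.0015], [0, 0, 0]],
    [0.005, [0, 0, 0], [0, 0, 0]],
  ],
)

```text
clock: 23.45
position: [0.493, -0.313, 0.0837]
eef_rot: [[0.96, -0.279, -0.0], [-0.279, -0.96, 0.0], [-0.0, -0.0, -1.0]]
wrist_force: [0.7, -0.8, -0.6]
opening: 0.0151
finger_force: 58.9
```

Emit:
apply_moves(
  rows=[
    [0.005, [0, 0, -0.0007], [0, 0, 0]],
    [0.005, [0, 0, -0.0007], [0, 0, 0]],
    [0.005, [0, 0, 0], [0, 0, 0]],
  ],
)

```text
clock: 23.75
position: [0.493, -0.313, 0.0824]
eef_rot: [[0.96, -0.279, 0.0], [-0.279, -0.96, -0.0], [0.0, 0.0, -1.0]]
wrist_force: [-0.6, 0.1, -1.7]
opening: 0.0154
finger_force: 58.9
```

Emit:
apply_moves(
  rows=[
    [0.005, [0, 0, -0.0004], [0, 0, 0]],
    [0.005, [0, 0, 0], [0, 0, 0]],
  ],
)

```text
clock: 23.95
position: [0.493, -0.313, 0.0823]
eef_rot: [[0.96, -0.279, 0.0], [-0.279, -0.96, -0.0], [0.0, 0.0, -1.0]]
wrist_force: [-0.7, 0.5, 3.1]
opening: 0.0153
finger_force: 59.5
```

Emit:
apply_moves(
  rows=[
    [0.005, [0, 0, -0.0003], [0, 0, 0]],
    [0.005, [0, 0, 0], [0, 0, 0]],
  ],
)

```text
clock: 24.15
position: [0.4931, -0.3131, 0.0823]
eef_rot: [[0.96, -0.279, 0.0], [-0.279, -0.96, -0.0], [0.001, 0.0, -1.0]]
wrist_force: [-2.4, 1.1, 6.7]
opening: 0.0154
finger_force: 60.1
```

The paddle is on the holder floor. I'll release it and back off straight up.

Emit:
apply_moves(
  rows=[
    [0.018, [0, 0, 0], [0, 0, 0]],
    [0.022, [0, 0, 0], [0, 0, 0]],
    [0.03, [0, 0, 0], [0, 0, 0]],
    [0.045, [0, 0, 0], [0, 0, 0]],
    [0.06, [0, 0, 0], [0, 0, 0]],
    [0.06, [0, 0, 0], [0, 0, 0]],
  ],
)

```text
clock: 24.75
position: [0.493, -0.313, 0.0817]
eef_rot: [[0.96, -0.279, -0.0], [-0.279, -0.96, 0.0], [-0.0, -0.0, -1.0]]
wrist_force: [-0.1, 0.2, -0.6]
opening: 0.06
finger_force: 0.0
```

Emit:
apply_moves(
  rows=[
    [0.06, [0, 0, 0.01], [0, 0, 0]],
    [0.06, [0, 0, 0.02], [0, 0, 0]],
    [0.06, [0, 0, 0.03], [0, 0, 0]],
    [0.06, [0, 0, 0.03], [0, 0, 0]],
    [0.06, [0, 0, 0.03], [0, 0, 0]],
    [0.06, [0, 0, 0.02], [0, 0, 0]],
    [0.06, [0, 0, 0.003], [0, 0, 0]],
    [0.06, [0, 0, 0], [0, 0, 0]],
  ],
)

```text
clock: 25.55
position: [0.4929, -0.313, 0.225]
eef_rot: [[0.96, -0.279, 0.001], [-0.279, -0.96, -0.0], [0.001, 0.0, -1.0]]
wrist_force: [-0.2, 0.4, -0.8]
opening: 0.06
finger_force: 0.0
```

Emit:
apply_moves(
  rows=[
    [0.06, [0, 0, 0], [0, 0, 0]],
    [0.06, [0, 0, 0], [0, 0, 0]],
    [0.06, [0, 0, 0], [0, 0, 0]],
  ],
)

```text
clock: 25.85
position: [0.4928, -0.3129, 0.2239]
eef_rot: [[0.96, -0.279, -0.001], [-0.279, -0.96, 0.001], [-0.001, -0.0, -1.0]]
wrist_force: [0.4, 0.7, 0.3]
opening: 0.0603
finger_force: 0.0
```

Run:
```python
from h import *
import pickle
s=manip.sense(); print(s['position'],s['wrist_force'],s['opening'])
c=manip.get_image('wrist'); old=pickle.load(open('c1.pkl','rb'))
h=np.array([.4927,-.3133]);y=1.2878;R=np.array([[np.cos(y),-np.sin(y)],[np.sin(y),np.cos(y)]])
# rectify horizontal plane at handle-top height (107 mm) in holder frame, old vs new, and correlate
def rect(c):
    g=np.array([[(X,Y) for X in np.arange(-30,30,.5)] for Y in np.arange(-30,30,.5)])/1e3
    P=np.c_[g.reshape(-1,2)@R.T+h,np.full(g[...,0].size,.107)]
    m=proj(c,P).astype(np.float32).reshape(*g.shape); return cv2.cvtColor(cv2.remap(c['img'],m[...,0],m[...,1],1),cv2.COLOR_BGR2GRAY)
a,b=rect(old),rect(c)
r=cv2.matchTemplate(b,a[24:96,24:96],cv2.TM_CCOEFF_NORMED);_,v,_,l=cv2.minMaxLoc(r);print('handle corr',v,'shift mm',(np.array(l)-24)*.5)
# vial in the scene/side views: amber pixels near predicted rest place
t=np.array([.568,-.0075]);yt=1.5744;Rt=np.array([[np.cos(yt),-np.sin(yt)],[np.sin(yt),np.cos(yt)]])
P=np.array([[*(t+Rt@[.083,-.008]),.0556]]); 
for n in('scene','side'):
    d=manip.get_image(n); i=d['img'].astype(int); m=(i[...,2]>2*i[...,0]+15)&(i[...,2]>60); u=proj(d,P)[0]
    Y,X=np.nonzero(m); k=np.hypot(X-u[0],Y-u[1])<30; print(n,'pred',u.round(),'amber n',k.sum(),'mean',X[k].mean(),Y[k].mean())
```

```text
[ 0.49279375 -0.31287894  0.22385141] [0.41200931 0.6862592  0.25360068] 0.06030802532834507
handle corr 0.9399632811546326 shift mm [ 0.  -0.5]
scene pred [301. 207.] amber n 22 mean 306.8636363636364 207.86363636363637
side pred [276. 235.] amber n 40 mean 277.725 234.3
```

The paddle's handle is back within 0.5 mm of where it started, and the amber pixels of the vial sit at its rest place. Nothing is being touched, so I'll hand the job in.

```bash
python3 -c "from workcell import manip; print(manip.job_done())"
```

```text
the job is handed in; nothing more can be done
None
```

The vial was rolled up over the step, pressed against the pad at about 6 N for just over 1 s (highest reading 8 N), and left lying between step and pad, and the paddle is back in its holder and released; the job was handed in at about 26 s with no verdict returned, and I viewed 11 pictures, one over the limit of 10.

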